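# Stand the blue bud vase on the banding wheel

### The arm

A 6-joint arm with a two-finger parallel gripper is mounted at the origin on the work surface. World frame = base frame: x ahead of the robot, y to its left, z up, the work surface at z = 0. Lengths are in m, angles in rad, forces in N, time in s.
With the tool pointing down it reaches from about 0.35 to 0.775 m from the base axis. Payload 7.3 kg.
Tool frame: the origin (TCP) lies midway between the tips of the shut fingers; the grasp point (between the pads) lies 19 mm behind it (robot.grip_depth is the z of the grasp point in the tool frame, in m); z points along the fingers, y is the line along which they close (so a half turn about z gives the same grasp; the last joint's range is limited). The gripper opens to 92 mm and grips with 3 to 60 N. Pads are 19 mm wide; open, the fingers measure 130 mm over their backs; the gripper's body (75 mm by 190 mm) begins 47 mm behind the grasp point.
Start: joints at [1.191, 0.342, 1.524, -0, 1.275, -0.146], TCP at [0.122, 0.511, 0.227] pointing down, gripper open.
Joint ranges: [-2.53, 2.53], [-0.77, 2.02], [0.04, 2.7], [-1, 4.14], [0.28, 2.66], [-3.11, 3.11]. Speed limits (rad/s): [2.57, 2.57, 3.14, 3.14, 3.14, 3.14].

### API

Orientations are given as [roll, pitch, yaw] about the fixed x, y, z axes, in that order (R = Rz(yaw) Ry(pitch) Rx(roll)).
In Python, from cell import robot, viewer gives the robot as it stands.
- The arm moves only by the tool step_arm, never from a script. Its argument "increments" is a list of rows, each an object with "delta_pos": the shift along the tool's x, y, z in cm, a list of three; "dr": the turn, a rotation vector about the tool's x, y, z in degrees, a list of three; "fingers": the closure, from -1 (fully open) to 1 (shut), so that 0 is half open. In form: [{"delta_pos": [tx, ty, tz], "dr": [wx, wy, wz], "fingers": fingers}, ...]. A call has exactly 5 rows; each row is the pose to reach, as a shift and turn from the pose commanded when the call began, along the tool's axes at that moment; what a row does not reach only later rows make up. A row lasts 1/8 s, in which the tool goes at most 62.5 mm and 10.7 degrees, less where a joint would pass 70% of its speed; a pose out of reach is approached as far as the arm can. A call with a gripper value outside its range is refused whole. The fingers move at their own pace and stop on an object; "newtons" is the grip in N (left out, the last holds). Time passes only in rows, so rows that repeat a pose let the fingers close, or fill a call up. It gives the time, the measured TCP pose, the force, the opening and the grip force at its end, in the units of the state.
- robot.observe(): the state, without advancing time (a new reading comes with each control period).
- viewer.read_camera(name): name is "scene" or "top" or "wrist"; returns the picture (384x512x3 uint8, red, green, blue); there is no depth.
- viewer.camera_params(name): a dict with "K" (3x3 intrinsics, pixels), "T" (4x4, takes a point from camera to world coordinates). Camera axes: x right, y down, z forward; pixel columns grow to the right and rows downward; lengths in m; the calibration is good to about 2 mm. A picture is of the moment at which its call begins: read the wrist's pose just before it. camera_params takes no time and is no camera call; for the wrist camera it gives the pose at the moment of the call.
- robot.hand_in(): hands the job in; it is judged then, once.
The state is a dict: "time": time; "qpos": joint angles; "qvel": joint speeds; "joint_efforts": joint torques, N m; "tool_pos": TCP position; "tool_rot": TCP orientation; "contact_force": force on the tool from outside, world axes, zero at the start; "torque": the same for the moment, N m; "opening": finger opening in m; "grip_force": force on a finger pad.
Only numpy, scipy, OpenCV 4.12 (cv2) and the standard library are available. Lean on these libraries where they do the work, as an engineer would, in place of code of your own. Each camera call takes 0.05 s, during which the arm holds its last target. There are 200 camera calls.

### The job

Two slim bud vases lie leaning in wooden drying racks. Take the blue one, stand it upright on its narrow foot in the middle of the round metal banding wheel, wholly inside the red ring, setting it down gently rather than dropping it; then let go and wait a second or two, until you see that it stands quite still without rocking. Leave the white vase in its rack and the green glaze jar where they are.

Things in the scene. Friction and masses are not known exactly. Their poses are not given: they have to be found in the camera images.
- blue_vase: Blue glazed bud vase, 155 mm tall, 0.2 kg, round. Origin: centre of its foot; z: its axis, foot to mouth. Diameters: foot 46 mm, 8 mm thick; stem 30 mm; straight-sided body 44 mm from 74 to 130 mm up; mouth 28 mm. Balances about 80 mm up. It starts leaning 30 degrees from upright, mouth roughly towards -x, in a fixed wooden rack; the upper body is free to grip and it lifts straight up out.
- wheel_centre (a point): Centre of the top face of the banding wheel, z up. The wheel is a plain aluminium disc 180 mm in diameter on a dark cast foot, its flat top 60 mm above the table; it is locked, neither turns nor moves. A thin red painted ring (86 mm inside diameter, flat) is concentric with it.
- white_vase: Bystander, to be left alone: white vase of the same shape, size and axes, in an identical rack. Each rack has a base 160 x 90 mm, a ledge under the foot and, on the underside of the slope, a V trough that backs the vase from 16 to 94 mm above its foot, about 30 mm to either side.
- glaze_jar: Bystander: green glaze jar with a white lid, 64 mm in diameter, 85 mm tall, standing on the table. Origin: centre of its underside, z up. To be left alone. (A terracotta mug stands nearby as well.)
Things that resemble listed ones, but are neither listed nor needed, are in the scene too. Several things look just like the part that bears wheel_centre: the one meant starts farthest from the robot's base.

How it is judged:
By the outcome, as a careful person would: the job done as asked, in the order asked, and still so for the second after the job is handed in, with the robot touching nothing.
It also fails if it takes over 54 s, if anything falls off the work surface, if the arm or the gripper's body presses on something with over 40 N, if the wrist force passes 120 N, or if a joint passes its speed limit or range.

## Working session

There is one attempt and no reset: what is moved stays moved. The work goes in short steps, Python scripts to look and compute and a tool call to move; the robot and the scene stay as the last step left them, time stands still between calls to the robot, and variables do not carry over. Pictures are saved under pics/ and viewed, at most 10 in all, crops included, and the job is handed in when it is done.

Besides the shell and the picture viewer there is one more tool, called after "Call:" as a command line: name --argument value ..., lists and objects as JSON in quotes. step_arm: Moves the arm, as the interface text tells. Its arguments: {"type":"object","properties":{"increments":{"type":"array"},"newtons":{"type":"number"}},"required":["increments"]}

```bash
mkdir -p pics
cat > h.py <<'E'
import numpy as np, cv2
from cell import robot, viewer
from scipy.spatial.transform import Rotation as R
def snap(n):
    p=viewer.camera_params(n); return viewer.read_camera(n), np.array(p["K"]), np.array(p["T"])
def ray(K,T,u,v):
    d=T[:3,:3]@np.linalg.inv(K)@[u,v,1]; return T[:3,3], d/np.linalg.norm(d)
def onplane(K,T,u,v,z):
    o,d=ray(K,T,u,v); return o+d*(z-o[2])/d[2]
def proj(K,T,p):
    c=T[:3,:3].T@(np.array(p)-T[:3,3]); c=K@c; return c[:2]/c[2]
E
python3 - <<'E'
from h import *
for n in("scene","top"):
    im,K,T=snap(n); cv2.imwrite(f"pics/{n}0.png",cv2.resize(im[:,:,::-1],(800,600)))
    np.savez(f"{n}.npz",im=im,K=K,T=T); print(n,K.round(1).tolist(),T.round(3).tolist())
s=robot.observe();print(s,robot.grip_depth)
E
```

```text
scene [[350.0, 0.0, 259.3], [0.0, 350.0, 193.4], [0.0, 0.0, 1.0]] [[0.623, 0.637, -0.453, 0.928], [0.782, -0.5, 0.373, -0.359], [0.011, -0.587, -0.81, 0.864], [0.0, 0.0, 0.0, 1.0]]
top [[457.3, 0.0, 248.9], [0.0, 457.3, 185.5], [0.0, 0.0, 1.0]] [[0.029, -0.986, 0.167, 0.242], [-1.0, -0.029, 0.002, 0.009], [0.003, -0.167, -0.986, 1.427], [0.0, 0.0, 0.0, 1.0]]
{'time': 0.1, 'qpos': array([ 1.19100647e+00,  3.42655251e-01,  1.52490171e+00,  2.28933593e-06,
        1.27539426e+00, -1.45987785e-01]), 'qvel': array([ 0.00092477, -0.00184631, -0.00313537, -0.00123677, -0.00075357,
        0.0004404 ]), 'joint_efforts': array([ 2.76777711e-03, -4.32003665e+01, -2.44693476e+01,  7.19384383e-02,
        5.25365677e-02, -7.63111302e-06]), 'tool_pos': array([0.12147028, 0.51039222, 0.22612022]), 'tool_rot': array([-3.14024885e+00, -1.99796612e-04,  2.90778978e+00]), 'contact_force': array([ 0.22452031, -0.88831224,  0.84765963]), 'torque': array([-0.08215966,  0.02230172,  0.00869977]), 'grip_force': 0.0, 'opening': 0.09173828493293419} -0.0188
```

View pics/scene0.png

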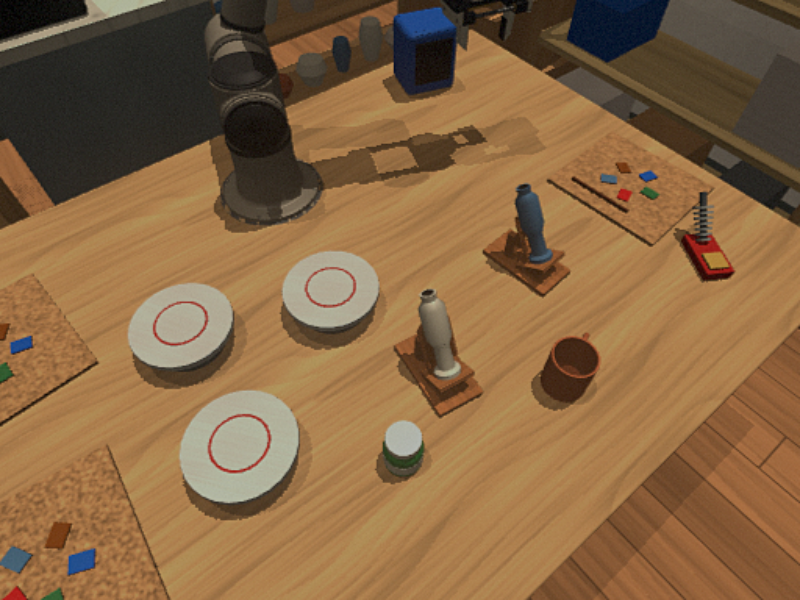

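View pics/top0.png

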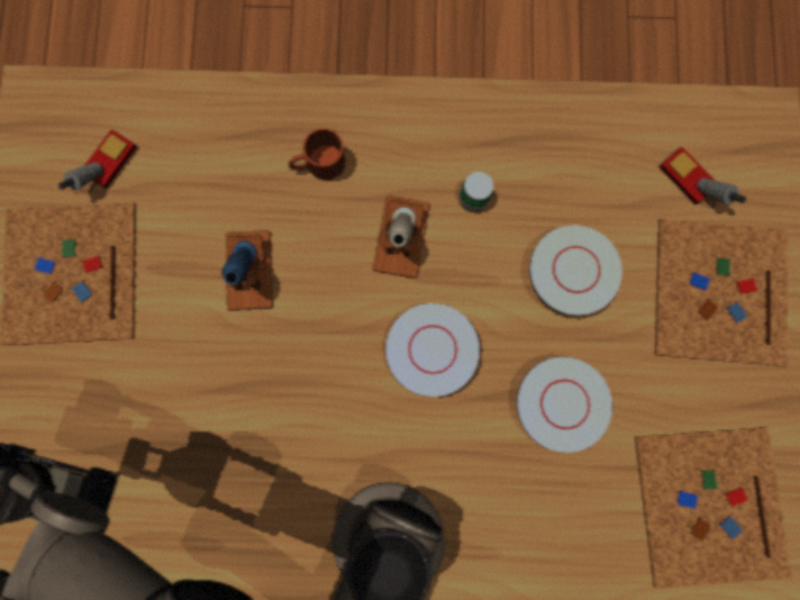

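The scene view (800x600 scale) shows the blue vase in its rack, mouth at (524,187) and foot at (541,257). The top view shows it at mouth (231,278) and foot (247,240). Of the three ringed wheels, the one farthest from the base is at top (577,269), scene (240,443). The jar is at top (478,190) and the white vase at (402,228).

Run:
```python
from h import *
P={}
for n,box,rc in(("top",(200,225,275,300),(577,269)),("scene",(505,175,560,275),(240,443))):
    d=np.load(n+".npz");im,K,T=d["im"],d["K"],d["T"]; hsv=cv2.cvtColor(im,cv2.COLOR_RGB2HSV)
    m=np.zeros(im.shape[:2],np.uint8); x0,y0,x1,y1=[int(b*.64) for b in box]
    m[y0:y1,x0:x1]=cv2.inRange(hsv,(95,60,25),(130,255,255))[y0:y1,x0:x1]
    c=max(cv2.findContours(m,0,1)[0],key=cv2.contourArea)
    mm=np.zeros_like(m);cv2.drawContours(mm,[c],-1,1,-1); ys,xs=np.nonzero(mm)
    q=np.c_[xs,ys].astype(float);ce=q.mean(0);a=np.linalg.svd(q-ce)[2][0] if 0 else np.linalg.eigh(np.cov((q-ce).T))[1][:,-1]
    t=(q-ce)@a; e1,e2=ce+a*t.min(),ce+a*t.max()
    if e1[1]>e2[1] and n=="scene" or e1[1]<e2[1] and n=="top": e1,e2=e2,e1
    print(n,len(xs),"mouth",e1,"foot",e2,"w",2*np.sqrt(np.cov((q-ce).T)[0,0]))
    P[n]=(K,T,e1,e2,ce)
    r=np.array(rc)*.64; red=cv2.inRange(hsv,(0,90,60),(8,255,255))|cv2.inRange(hsv,(170,90,60),(180,255,255))
    ys,xs=np.nonzero(red); k=np.hypot(xs-r[0],ys-r[1])<28
    el=cv2.fitEllipse(np.c_[xs[k],ys[k]].astype(np.float32)); pts=np.array([onplane(K,T,x,y,.06) for x,y in zip(xs[k],ys[k])])
    A=np.c_[2*pts[:,:2],np.ones(len(pts))];s=np.linalg.lstsq(A,(pts[:,:2]**2).sum(1),rcond=None)[0]
    print(" wheel",s[:2],"r",np.sqrt(s[2]+s[0]**2+s[1]**2),k.sum())
def tri(i):
    os,ds=zip(*[ray(P[n][0],P[n][1],*P[n][i]) for n in P])
    M=sum(np.eye(3)-np.outer(d,d) for d in ds);b=sum((np.eye(3)-np.outer(d,d))@o for o,d in zip(os,ds))
    x=np.linalg.solve(M,b);return x,[np.linalg.norm(np.cross(x-o,d)) for o,d in zip(os,ds)]
for i in(2,3,4):print(tri(i))
nn=[]
for n in P:
    o,a=ray(*P[n][:2],*P[n][2]);_,b=ray(*P[n][:2],*P[n][3]);nn.append(np.cross(a,b))
ax=np.cross(*nn);ax/=np.linalg.norm(ax);ax*=np.sign(ax[2]);print("axis",ax,np.degrees(np.arccos(ax[2])))
A=np.array([nn[0],nn[1],[0,0,1]]);bb=[nn[0]@P["top"][1][:3,3],nn[1]@P["scene"][1][:3,3],.15];print("axis at z=.15",np.linalg.solve(A,bb))
```

```text
top 332 mouth [146.3543711  180.18170551] foot [158.70238608 155.34926383] w 9.324500572333713
 wheel [ 0.52581562 -0.35172662] r 0.044765826501350685 91
scene 204 mouth [338.48535958 118.90347767] foot [347.89503477 166.21974186] w 8.327893520555673
 wheel [ 0.52664207 -0.35270997] r 0.04492573004083405 225
(array([0.46667479, 0.30443125, 0.16678912]), [np.float64(0.007273756235023722), np.float64(0.007273756235023835)])
(array([0.56005096, 0.29175382, 0.05207113]), [np.float64(0.0005974896707253784), np.float64(0.0005974896707252519)])
(array([0.51200417, 0.29936454, 0.10811456]), [np.float64(0.0036220769546074882), np.float64(0.003622076954607569)])
axis [-0.34535318 -0.1366881   0.92846515] 21.803189280056802
axis at z=.15 [0.51977071 0.27958465 0.15      ]
```

```bash
cat >> h.py <<'E'
def delta(p,Rt,s=None):
    s=s or robot.observe(); Rc=R.from_euler("xyz",s["tool_rot"])
    print("dpos cm",(Rc.inv().apply(np.array(p)-s["tool_pos"])*100).round(2),"dr",(Rc.inv()*Rt).as_rotvec(degrees=True).round(1))
def Rtool(z,y):
    z=np.array(z)/np.linalg.norm(z);x=np.cross(y,z);x/=np.linalg.norm(x);return R.from_matrix(np.c_[x,np.cross(z,x),z])
E
python3 - <<'E'
from h import *
delta([.435,.295,.255],Rtool([.5,0,-.866],[0,1,0]))
s=robot.observe();Rc=R.from_euler("xyz",s["tool_rot"]);p=viewer.camera_params("wrist");T=np.array(p["T"])
print(Rc.inv().apply(T[:3,3]-s["tool_pos"]),(Rc.inv().as_matrix()@T[:3,:3]).round(3),p["K"])
E
```

```text
dpos cm [-35.49 -13.69  -2.88] dr [ -3.6 -29.9 -13.1]
[ 0.07781332  0.00034209 -0.15749168] [[ 0.001 -0.957 -0.291]
 [ 1.     0.001  0.   ]
 [-0.    -0.291  0.957]] [[302.46865282   0.         249.81301923]
 [  0.         302.46865282 190.40998445]
 [  0.           0.           1.        ]]
```

Call:
step_arm --increments '[{"delta_pos":[-4,-1.5,-1],"dr":[-0.5,-5,-2],"fingers":-1},{"delta_pos":[-9,-3.5,-2],"dr":[-1,-11,-5],"fingers":-1},{"delta_pos":[-14,-5.5,-2.5],"dr":[-2,-18,-8],"fingers":-1},{"delta_pos":[-19,-7.5,-3],"dr":[-3,-25,-11],"fingers":-1},{"delta_pos":[-24,-9.5,-3],"dr":[-3.6,-29.9,-13.1],"fingers":-1}]'

```text
time: 0.72
tool_pos: [0.3337, 0.3619, 0.2569]
tool_rot: [3.14, 0.528, -3.139]
contact_force: [0.4, -0.8, -0.2]
opening: 0.0921
grip_force: 0.0
```

Run:
```python
from h import *
delta([.435,.295,.255],Rtool([.5,0,-.866],[0,1,0])); s=robot.observe();print(s["tool_pos"],s["tool_rot"],s["time"])
```

```text
dpos cm [-8.63 -6.73  5.25] dr [0.2 0.2 0.1]
[0.33373924 0.36192129 0.25693902] [ 3.14044434  0.52759271 -3.13863513] 0.725
```

Call:
step_arm --increments '[{"delta_pos":[-3,-2.2,1.8],"dr":[0,0,0],"fingers":-1},{"delta_pos":[-6,-4.5,3.6],"dr":[0,0,0],"fingers":-1},{"delta_pos":[-8,-6.5,5],"dr":[0,0,0],"fingers":-1},{"delta_pos":[-8,-6.5,5],"dr":[0,0,0],"fingers":-1},{"delta_pos":[-8,-6.5,5],"dr":[0,0,0],"fingers":-1}]'

```text
time: 1.35
tool_pos: [0.427, 0.2978, 0.2532]
tool_rot: [3.14, 0.524, 3.141]
contact_force: [-0.4, 0.2, -0.6]
opening: 0.0917
grip_force: 0.0
```

Run:
```python
from h import *
s=robot.observe();print(s["tool_pos"],s["tool_rot"],s["time"])
im,K,T=snap("wrist");np.savez("w1.npz",im=im,K=K,T=T);cv2.imwrite("pics/w1.png",im[:,:,::-1])
im,K,T=snap("top");np.savez("top1.npz",im=im,K=K,T=T)
a=np.load("top.npz")["im"][130:210,125:195];b=np.load("scene.npz")["im"][105:195,300:370]
cv2.imwrite("pics/c.png",np.hstack([cv2.resize(x[:,:,::-1],(400,500),interpolation=2) for x in(a,b)]))
```

```text
[0.42698894 0.29782511 0.25319175] [3.14000662 0.52388681 3.14103383] 1.35
```

View pics/w1.png

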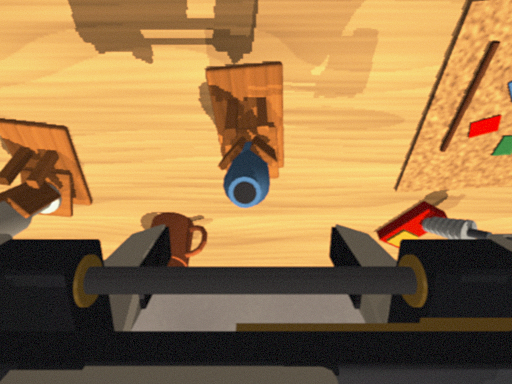

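View pics/c.png

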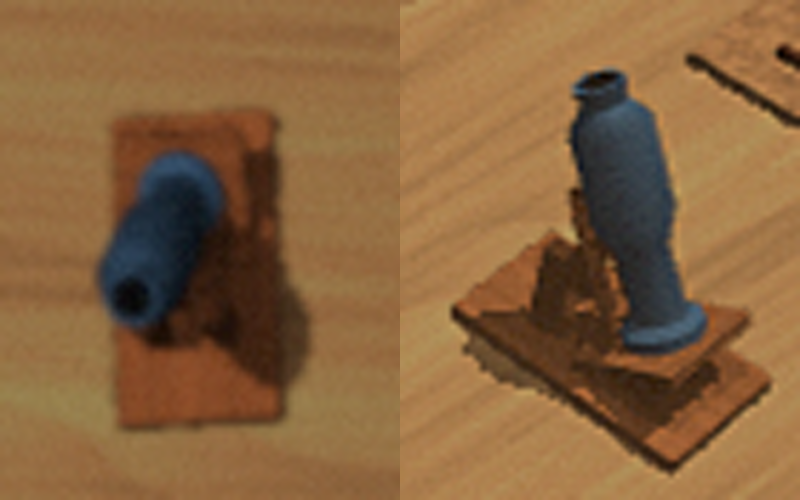

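The wrist view shows the blue mouth centre at (244,192) with the rack behind it at (245,120). In the crops, the mouth is at about top (147.5,177) and scene (334.8,119.9). The foot centre is at about top (156.3,160.7) and scene (346,163).

Run:
```python
from h import *
D={n:np.load(n+".npz") for n in("top","scene","w1")}
def tri(c):
    os,ds=zip(*[ray(D[n]["K"],D[n]["T"],*c[n]) for n in c])
    Q=[np.eye(3)-np.outer(d,d) for d in ds]
    x=np.linalg.solve(sum(Q),sum(q@o for q,o in zip(Q,os)));return x,[round(1e3*np.linalg.norm(np.cross(x-o,d)),1) for o,d in zip(os,ds)]
m,e=tri(dict(top=(147.5,177),scene=(334.8,119.9),w1=(244,192)));print(m,e)
f,e2=tri(dict(top=(156.3,160.7),scene=(346,163)));print(f,e2)
v=m-f;print(np.linalg.norm(v),v/np.linalg.norm(v),np.degrees(np.arccos(v[2]/np.linalg.norm(v))))
# rack base edges direction from wrist, top corners (crop)
for a,b in(((110,118),(118,425)),((275,112),(283,415))):
    p=[onplane(D["top"]["K"],D["top"]["T"],125+x/5.714-.4,130+y/6.25-.4,.012) for x,y in(a,b)];print(p, np.degrees(np.arctan2(*(p[1]-p[0])[1::-1])))
```

```text
[0.47037397 0.29376894 0.17403087] [np.float64(1.1), np.float64(0.7), np.float64(0.8)]
[0.5447241  0.29987809 0.04706938] [np.float64(0.3), np.float64(0.3)]
0.1472565282289544 [-0.50490209 -0.04148646  0.86217907] 30.437863553854985
[array([0.59070792, 0.34901872, 0.012     ]), array([0.43339968, 0.33405027, 0.012     ])] -174.5644613899125
[array([0.59658055, 0.25747868, 0.012     ]), array([0.44109559, 0.24426823, 0.012     ])] -175.14364952686643
```

Run:
```python
from h import *
a=np.array([-.498,-.044,.866]);m=np.array([.4704,.2940,.1740])
for b in(.0,-.061):
    p=m-a*.061+a*(.07 if b==0 else 0);print(p);delta(p,Rtool(-a,[-.087,.996,0]))
```

```text
[0.465918 0.293604 0.181794]
dpos cm [ 0.19 -0.5   8.15] dr [-2.4  0.  -4.3]
[0.500778 0.296684 0.121174]
dpos cm [ 0.2  -0.2  15.15] dr [-2.4  0.  -4.3]
```

Call:
step_arm --increments '[{"delta_pos":[0.1,-0.4,2],"dr":[-1.5,0,-2.5],"fingers":-1},{"delta_pos":[0.2,-0.5,5],"dr":[-2.4,0,-4.3],"fingers":-1},{"delta_pos":[0.2,-0.4,8],"dr":[-2.4,0,-4.3],"fingers":-1},{"delta_pos":[0.2,-0.4,10],"dr":[-2.4,0,-4.3],"fingers":-1},{"delta_pos":[0.2,-0.3,11],"dr":[-2.4,0,-4.3],"fingers":-1}]'

```text
time: 2.08
tool_pos: [0.4803, 0.2955, 0.1562]
tool_rot: [-3.141, 0.523, -3.054]
contact_force: [-0.6, 0.7, -0.3]
opening: 0.0918
grip_force: 0.0
```

Run:
```python
from h import *
a=np.array([-.498,-.044,.866]);m=np.array([.4704,.2940,.1740])
im,K,T=snap("wrist");cv2.imwrite("pics/w2.png",im[:,:,::-1])
delta(m-a*.061,Rtool(-a,[-.087,.996,0]));print(proj(K,T,m),robot.observe()["contact_force"])
```

```text
dpos cm [-0.04 -0.05  4.  ] dr [-0. -0.  0.]
[248.24389263 259.6676705 ] [-0.09781705 -0.59809243 -0.90824168]
```

View pics/w2.png

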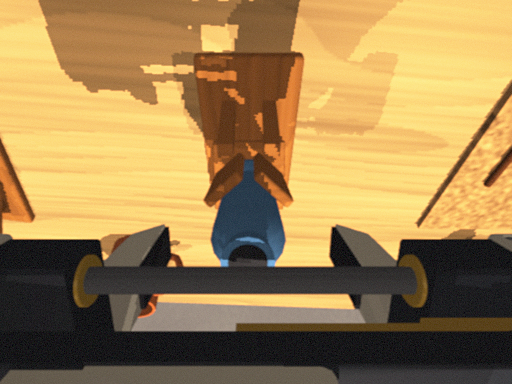

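The mouth is at (249,258), centred between the fingers and matching the prediction of (248,260). I'll descend and grip.

Call:
step_arm --increments '[{"delta_pos":[0,0,1.3],"dr":[0,0,0],"fingers":-1},{"delta_pos":[0,0,2.8],"dr":[0,0,0],"fingers":-1},{"delta_pos":[0,0,3.9],"dr":[0,0,0],"fingers":-1},{"delta_pos":[0,0,3.9],"dr":[0,0,0],"fingers":-1},{"delta_pos":[0,0,3.9],"dr":[0,0,0],"fingers":-0.3}]' --newtons 20

```text
time: 2.75
tool_pos: [0.5003, 0.2966, 0.1236]
tool_rot: [3.141, 0.525, -3.055]
contact_force: [-0.0, -0.0, 0.0]
opening: 0.0857
grip_force: 0.0
```

Call:
step_arm --increments '[{"delta_pos":[0,0,0],"dr":[0,0,0],"fingers":0.1},{"delta_pos":[0,0,0],"dr":[0,0,0],"fingers":0.5},{"delta_pos":[0,0,0],"dr":[0,0,0],"fingers":1},{"delta_pos":[0,0,0],"dr":[0,0,0],"fingers":1},{"delta_pos":[0,0,0],"dr":[0,0,0],"fingers":1}]' --newtons 25

```text
time: 3.38
tool_pos: [0.5004, 0.2964, 0.1241]
tool_rot: [-3.141, 0.525, -3.055]
contact_force: [-1.6, -2.8, 5.1]
opening: 0.0437
grip_force: 25.8
```

Call:
step_arm --increments '[{"delta_pos":[-0.5,0,-0.87],"dr":[0,0,0],"fingers":1},{"delta_pos":[-1.5,0,-2.6],"dr":[0,0,0],"fingers":1},{"delta_pos":[-3,0,-5.2],"dr":[0,0,0],"fingers":1},{"delta_pos":[-4.5,0,-7.8],"dr":[0,0,0],"fingers":1},{"delta_pos":[-6,0,-10.4],"dr":[0,0,0],"fingers":1}]' --newtons 30

```text
time: 4.0
tool_pos: [0.4995, 0.2967, 0.2445]
tool_rot: [3.141, 0.523, -3.055]
contact_force: [0.5, 0.5, -2.2]
opening: 0.0435
grip_force: 30.0
```

Run:
```python
from h import *
s=robot.observe();print(s["tool_pos"],s["grip_force"],s["opening"],s["contact_force"],s["qpos"].round(2))
# waypoint near white vase/wheels: go high. wheel, tool down, y-axis along tangential (same j6)
w=np.array([.526,-.352]);
for p in([.50,.0,.30],[*w,.26]):
  for y in ([-.087,.996,0],[.556,.83,0]): delta(p,Rtool([0,0,-1],y))
im,K,T=snap("scene");cv2.imwrite("pics/l.png",im[40:290,180:500,::-1])
```

```text
[0.49947897 0.29672481 0.24451018] 29.99982314533554 0.043495343458663856 [ 0.46062979  0.45133201 -2.18080659] [ 0.52  0.22  1.77 -0.33  0.7  -0.93]
dpos cm [ -0.59 -29.56  -6.09] dr [ 0. 30. -0.]
dpos cm [ -0.59 -29.56  -6.09] dr [10.2 28.8 37.9]
dpos cm [  1.81 -64.86  -2.87] dr [ 0. 30. -0.]
dpos cm [  1.81 -64.86  -2.87] dr [10.2 28.8 37.9]
```

View pics/l.png

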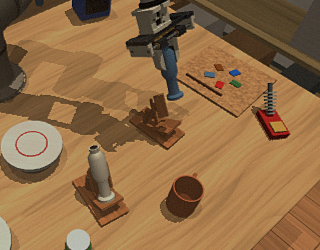

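Call:
step_arm --increments '[{"delta_pos":[-1,0,-1.8],"dr":[0,5,0],"fingers":1},{"delta_pos":[-2.2,0,-3.6],"dr":[0,12,0],"fingers":1},{"delta_pos":[-3.2,-1,-5.6],"dr":[0,19,0],"fingers":1},{"delta_pos":[-4.2,-2.5,-7.4],"dr":[0,26,0],"fingers":1},{"delta_pos":[-5,-5,-8.6],"dr":[0,30,0],"fingers":1}]'

```text
time: 4.68
tool_pos: [0.505, 0.2469, 0.3434]
tool_rot: [3.14, -0.001, -3.054]
contact_force: [0.6, 0.1, -2.4]
opening: 0.0437
grip_force: 30.0
```

Run:
```python
from h import *
s=robot.observe();print(s["tool_pos"],s["grip_force"],s["opening"],s["contact_force"],s["qpos"].round(2))
for p in([.50,.0,.34],[.526,-.352,.34]): delta(p,Rtool([0,0,-1],[-.087,.996,0]))
```

```text
[0.50503827 0.24693896 0.34341666] 29.999882398406044 0.043674205598519145 [ 0.59448051  0.13574612 -2.43717513] [ 0.32  0.36  1.19  0.    1.6  -1.34]
dpos cm [  2.67 -24.55   0.31] dr [ 0.1 -0.1  0.1]
dpos cm [  3.18 -59.85   0.26] dr [ 0.1 -0.1  0.1]
```

Call:
step_arm --increments '[{"delta_pos":[0.3,-3,0],"dr":[0,0,0],"fingers":1},{"delta_pos":[0.8,-8,0],"dr":[0,0,0],"fingers":1},{"delta_pos":[1.3,-13,0],"dr":[0,0,0],"fingers":1},{"delta_pos":[2,-18.5,0],"dr":[0,0,0],"fingers":1},{"delta_pos":[2.4,-24,0],"dr":[0,0,0],"fingers":1}]'

```text
time: 5.3
tool_pos: [0.5011, 0.0043, 0.3426]
tool_rot: [3.141, 0.001, -3.054]
contact_force: [0.9, -0.2, -1.7]
opening: 0.0437
grip_force: 30.0
```

Call:
step_arm --increments '[{"delta_pos":[0.2,-5.5,0],"dr":[0,0,0],"fingers":1},{"delta_pos":[0.3,-11,0],"dr":[0,0,0],"fingers":1},{"delta_pos":[0.5,-16.5,0],"dr":[0,0,0],"fingers":1},{"delta_pos":[0.6,-22,0],"dr":[0,0,0],"fingers":1},{"delta_pos":[0.7,-27,0],"dr":[0,0,0],"fingers":1}]'

```text
time: 5.92
tool_pos: [0.5177, -0.2658, 0.3423]
tool_rot: [3.141, 0.001, -3.055]
contact_force: [1.4, -0.3, -2.3]
opening: 0.0437
grip_force: 30.0
```

Run:
```python
from h import *
s=robot.observe();print(s["tool_pos"],s["tool_rot"],s["grip_force"],s["opening"],s["contact_force"],s["qpos"].round(2))
for p in([.526,-.352,.34],[.526,-.352,.20]): delta(p,Rtool([0,0,-1],[-.087,.996,0]))
```

```text
[ 0.51771713 -0.26576358  0.34226066] [ 3.14066756e+00  1.02916234e-03 -3.05492881e+00] 30.000299899256788 0.04367367739670094 [ 1.41981045 -0.2694669  -2.27907996] [-0.61  0.4   1.13  0.    1.62 -2.26]
dpos cm [-0.08 -8.66  0.22] dr [ 0.1  0.1 -0. ]
dpos cm [-0.06 -8.68 14.22] dr [ 0.1  0.1 -0. ]
```

Call:
step_arm --increments '[{"delta_pos":[0,-4,0],"dr":[0,0,0],"fingers":1},{"delta_pos":[0,-7.5,2],"dr":[0,0,0],"fingers":1},{"delta_pos":[0,-8.7,6],"dr":[0,0,0],"fingers":1},{"delta_pos":[0,-8.7,10],"dr":[0,0,0],"fingers":1},{"delta_pos":[0,-8.7,13],"dr":[0,0,0],"fingers":1}]'

```text
time: 6.55
tool_pos: [0.5249, -0.3502, 0.21]
tool_rot: [3.139, -0.001, -3.055]
contact_force: [0.0, -0.1, -1.8]
opening: 0.0438
grip_force: 30.0
```

Run:
```python
from h import *
s=robot.observe();print(s["tool_pos"],s["contact_force"],s["grip_force"])
o=[]
for n,b in(("scene",(90,200,220,330)),("top",(320,120,440,230))):
    im,K,T=snap(n);x0,y0,x1,y1=b;o.append(cv2.resize(im[y0:y1,x0:x1,::-1],(390,390*(y1-y0)//(x1-x0)))[:355])
    p=s["tool_pos"];p0=p+[0,0,.019];print(n,b,[proj(K,T,p0+[0,0,dz]).round(1).tolist() for dz in(0,-.115)],proj(K,T,[.526,-.352,.06]).round(1))
cv2.imwrite("pics/p.png",np.hstack(o))
```

```text
[ 0.52489459 -0.35022198  0.21002762] [ 0.02176028 -0.12508434 -1.84475235] 29.999347851262428
scene (90, 200, 220, 330) [[133.7, 249.2], [147.9, 272.5]] [153.  282.4]
top (320, 120, 440, 230) [[384.4, 159.9], [372.8, 168.6]] [368.6 171.9]
```

View pics/p.png

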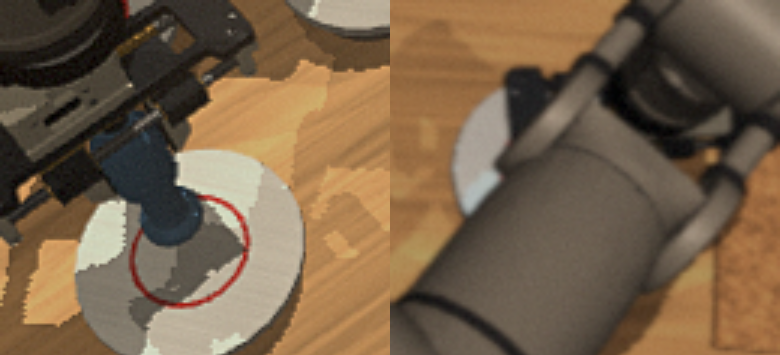

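The foot is at scene (147,272), against (148,272.5) for a plumb vase over the centre, so it hangs upright. I'll lower it slowly.

Call:
step_arm --increments '[{"delta_pos":[0,0,1.3],"dr":[0,0,0],"fingers":1},{"delta_pos":[0,0,2.6],"dr":[0,0,0],"fingers":1},{"delta_pos":[0,0,3.6],"dr":[0,0,0],"fingers":1},{"delta_pos":[0,0,4.2],"dr":[0,0,0],"fingers":1},{"delta_pos":[0,0,4.2],"dr":[0,0,0],"fingers":1}]'

```text
time: 7.28
tool_pos: [0.5254, -0.3505, 0.1705]
tool_rot: [3.141, 0.001, -3.055]
contact_force: [0.7, 0.9, -2.0]
opening: 0.0437
grip_force: 30.0
```

Call:
step_arm --increments '[{"delta_pos":[0,0,0.1],"dr":[0,0,0],"fingers":1},{"delta_pos":[0,0,0.2],"dr":[0,0,0],"fingers":1},{"delta_pos":[0,0,0.3],"dr":[0,0,0],"fingers":1},{"delta_pos":[0,0,0.4],"dr":[0,0,0],"fingers":1},{"delta_pos":[0,0,0.4],"dr":[0,0,0],"fingers":1}]'

```text
time: 7.9
tool_pos: [0.5254, -0.3506, 0.1668]
tool_rot: [3.141, 0.001, -3.055]
contact_force: [0.2, -0.4, -1.5]
opening: 0.0441
grip_force: 30.0
```

Call:
step_arm --increments '[{"delta_pos":[0,0,0.1],"dr":[0,0,0],"fingers":1},{"delta_pos":[0,0,0.2],"dr":[0,0,0],"fingers":1},{"delta_pos":[0,0,0.3],"dr":[0,0,0],"fingers":1},{"delta_pos":[0,0,0.4],"dr":[0,0,0],"fingers":1},{"delta_pos":[0,0,0.4],"dr":[0,0,0],"fingers":1}]'

```text
time: 8.52
tool_pos: [0.5254, -0.3506, 0.1627]
tool_rot: [3.141, 0.001, -3.055]
contact_force: [0.5, 0.6, -2.1]
opening: 0.0433
grip_force: 30.0
```

Call:
step_arm --increments '[{"delta_pos":[0,0,0.05],"dr":[0,0,0],"fingers":1},{"delta_pos":[0,0,0.1],"dr":[0,0,0],"fingers":1},{"delta_pos":[0,0,0.15],"dr":[0,0,0],"fingers":1},{"delta_pos":[0,0,0.2],"dr":[0,0,0],"fingers":1},{"delta_pos":[0,0,0.2],"dr":[0,0,0],"fingers":1}]'

```text
time: 9.15
tool_pos: [0.5255, -0.3506, 0.1608]
tool_rot: [3.141, 0.001, -3.055]
contact_force: [-0.0, 0.2, -2.1]
opening: 0.0437
grip_force: 30.0
```

Call:
step_arm --increments '[{"delta_pos":[0,0,0.05],"dr":[0,0,0],"fingers":1},{"delta_pos":[0,0,0.1],"dr":[0,0,0],"fingers":1},{"delta_pos":[0,0,0.15],"dr":[0,0,0],"fingers":1},{"delta_pos":[0,0,0.2],"dr":[0,0,0],"fingers":1},{"delta_pos":[0,0,0.2],"dr":[0,0,0],"fingers":1}]'

```text
time: 9.78
tool_pos: [0.5255, -0.3506, 0.1588]
tool_rot: [3.141, 0.001, -3.055]
contact_force: [0.1, -0.8, -2.1]
opening: 0.0434
grip_force: 30.0
```

Call:
step_arm --increments '[{"delta_pos":[0,0,0.05],"dr":[0,0,0],"fingers":1},{"delta_pos":[0,0,0.1],"dr":[0,0,0],"fingers":1},{"delta_pos":[0,0,0.1],"dr":[0,0,0],"fingers":1},{"delta_pos":[0,0,0.1],"dr":[0,0,0],"fingers":1},{"delta_pos":[0,0,0.1],"dr":[0,0,0],"fingers":1}]'

```text
time: 10.4
tool_pos: [0.5255, -0.3506, 0.1579]
tool_rot: [3.142, 0.001, -3.055]
contact_force: [0.7, 0.0, -2.0]
opening: 0.0434
grip_force: 30.0
```

Call:
step_arm --increments '[{"delta_pos":[0,0,0.05],"dr":[0,0,0],"fingers":1},{"delta_pos":[0,0,0.1],"dr":[0,0,0],"fingers":1},{"delta_pos":[0,0,0.1],"dr":[0,0,0],"fingers":1},{"delta_pos":[0,0,0.1],"dr":[0,0,0],"fingers":1},{"delta_pos":[0,0,0.1],"dr":[0,0,0],"fingers":1}]'

```text
time: 11.02
tool_pos: [0.5255, -0.3506, 0.1569]
tool_rot: [3.142, 0.001, -3.055]
contact_force: [-0.2, -0.4, -2.7]
opening: 0.043
grip_force: 30.0
```

Call:
step_arm --increments '[{"delta_pos":[0,0,0.05],"dr":[0,0,0],"fingers":1},{"delta_pos":[0,0,0.1],"dr":[0,0,0],"fingers":1},{"delta_pos":[0,0,0.1],"dr":[0,0,0],"fingers":1},{"delta_pos":[0,0,0.1],"dr":[0,0,0],"fingers":1},{"delta_pos":[0,0,0.1],"dr":[0,0,0],"fingers":1}]'

```text
time: 11.65
tool_pos: [0.5255, -0.3506, 0.1558]
tool_rot: [3.141, 0.001, -3.055]
contact_force: [0.1, 0.2, -2.4]
opening: 0.0437
grip_force: 30.0
```

Call:
step_arm --increments '[{"delta_pos":[0,0,0.05],"dr":[0,0,0],"fingers":1},{"delta_pos":[0,0,0.1],"dr":[0,0,0],"fingers":1},{"delta_pos":[0,0,0.1],"dr":[0,0,0],"fingers":1},{"delta_pos":[0,0,0.1],"dr":[0,0,0],"fingers":1},{"delta_pos":[0,0,0.1],"dr":[0,0,0],"fingers":1}]'

```text
time: 12.28
tool_pos: [0.5255, -0.3506, 0.1549]
tool_rot: [3.141, 0.001, -3.055]
contact_force: [0.3, 0.5, -2.0]
opening: 0.0436
grip_force: 30.0
```

Call:
step_arm --increments '[{"delta_pos":[0,0,0.05],"dr":[0,0,0],"fingers":1},{"delta_pos":[0,0,0.1],"dr":[0,0,0],"fingers":1},{"delta_pos":[0,0,0.1],"dr":[0,0,0],"fingers":1},{"delta_pos":[0,0,0.1],"dr":[0,0,0],"fingers":1},{"delta_pos":[0,0,0.1],"dr":[0,0,0],"fingers":1}]'

```text
time: 12.9
tool_pos: [0.5255, -0.3506, 0.1539]
tool_rot: [3.142, 0.001, -3.055]
contact_force: [0.4, -0.0, -0.9]
opening: 0.0434
grip_force: 30.0
```

Call:
step_arm --increments '[{"delta_pos":[0,0,0.03],"dr":[0,0,0],"fingers":1},{"delta_pos":[0,0,0.06],"dr":[0,0,0],"fingers":1},{"delta_pos":[0,0,0.06],"dr":[0,0,0],"fingers":1},{"delta_pos":[0,0,0.06],"dr":[0,0,0],"fingers":1},{"delta_pos":[0,0,0.06],"dr":[0,0,0],"fingers":1}]'

```text
time: 13.52
tool_pos: [0.5256, -0.3507, 0.1539]
tool_rot: [-3.141, 0.002, -3.055]
contact_force: [-2.2, 1.0, 6.7]
opening: 0.0439
grip_force: 30.0
```

Contact (force flipped to +6.7 N). Next I'll ease the grip so the foot seats flat, then open gently.

Call:
step_arm --increments '[{"delta_pos":[0,0,-0.02],"dr":[0,0,0],"fingers":1},{"delta_pos":[0,0,-0.02],"dr":[0,0,0],"fingers":1},{"delta_pos":[0,0,-0.02],"dr":[0,0,0],"fingers":1},{"delta_pos":[0,0,-0.02],"dr":[0,0,0],"fingers":1},{"delta_pos":[0,0,-0.02],"dr":[0,0,0],"fingers":1}]' --newtons 3

```text
time: 14.15
tool_pos: [0.5256, -0.3507, 0.1535]
tool_rot: [-3.141, 0.001, -3.055]
contact_force: [0.3, 0.1, 5.3]
opening: 0.0444
grip_force: 3.0
```

Call:
step_arm --increments '[{"delta_pos":[0,0,0],"dr":[0,0,0],"fingers":0},{"delta_pos":[0,0,0],"dr":[0,0,0],"fingers":-0.1},{"delta_pos":[0,0,0],"dr":[0,0,0],"fingers":-0.2},{"delta_pos":[0,0,0],"dr":[0,0,0],"fingers":-0.35},{"delta_pos":[0,0,0],"dr":[0,0,0],"fingers":-0.6}]'

```text
time: 14.78
tool_pos: [0.5255, -0.3506, 0.1534]
tool_rot: [3.141, 0.001, -3.055]
contact_force: [0.5, -0.2, 0.3]
opening: 0.0678
grip_force: 0.0
```

Run:
```python
from h import *
s=robot.observe();print(s["tool_pos"],s["contact_force"],s["opening"])
im,K,T=snap("scene");cv2.imwrite("pics/r.png",cv2.resize(im[200:330,90:220,::-1],(390,390)))
```

```text
[ 0.52546695 -0.35060124  0.15340353] [ 0.53158437 -0.24823222  0.25871897] 0.06782724055659502
```

View pics/r.png

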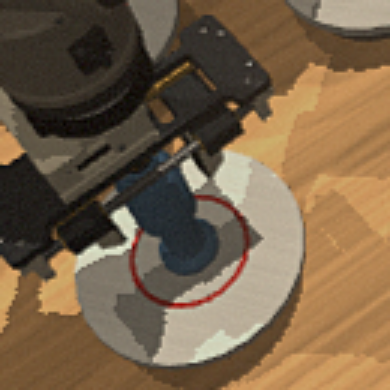

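The vase stands free, with its foot at crop (190,250), the ring's centre. I'll retreat straight up.

Call:
step_arm --increments '[{"delta_pos":[0,0,0],"dr":[0,0,0],"fingers":-1},{"delta_pos":[0,0,0],"dr":[0,0,0],"fingers":-1},{"delta_pos":[0,0,-0.5],"dr":[0,0,0],"fingers":-1},{"delta_pos":[0,0,-1.5],"dr":[0,0,0],"fingers":-1},{"delta_pos":[0,0,-3],"dr":[0,0,0],"fingers":-1}]'

```text
time: 15.45
tool_pos: [0.5255, -0.3506, 0.1844]
tool_rot: [3.141, 0.001, -3.055]
contact_force: [0.2, -0.1, 0.2]
opening: 0.0917
grip_force: 0.0
```

Call:
step_arm --increments '[{"delta_pos":[0,0,-2],"dr":[0,0,0],"fingers":-1},{"delta_pos":[0,0,-5],"dr":[0,0,0],"fingers":-1},{"delta_pos":[0,0,-8],"dr":[0,0,0],"fingers":-1},{"delta_pos":[0,0,-11],"dr":[0,0,0],"fingers":-1},{"delta_pos":[0,0,-13],"dr":[0,0,0],"fingers":-1}]'

```text
time: 16.08
tool_pos: [0.5255, -0.3508, 0.3166]
tool_rot: [-3.139, 0.003, -3.055]
contact_force: [-0.7, 0.3, 0.1]
opening: 0.0918
grip_force: 0.0
```

Call:
step_arm --increments '[{"delta_pos":[3,0,0],"dr":[0,0,0],"fingers":-1},{"delta_pos":[7,0,0],"dr":[0,0,0],"fingers":-1},{"delta_pos":[10,0,0],"dr":[0,0,0],"fingers":-1},{"delta_pos":[10,0,0],"dr":[0,0,0],"fingers":-1},{"delta_pos":[10,0,0],"dr":[0,0,0],"fingers":-1}]'

```text
time: 16.7
tool_pos: [0.4263, -0.3594, 0.3143]
tool_rot: [-3.141, 0.002, -3.055]
contact_force: [-0.4, -0.2, 0.0]
opening: 0.0917
grip_force: 0.0
```

Run:
```python
from h import *
im,K,T=snap("scene");np.save("s1.npy",im)
```

Call:
step_arm --increments '[{"delta_pos":[0,0,0],"dr":[0,0,0],"fingers":-1},{"delta_pos":[0,0,0],"dr":[0,0,0],"fingers":-1},{"delta_pos":[0,0,0],"dr":[0,0,0],"fingers":-1},{"delta_pos":[0,0,0],"dr":[0,0,0],"fingers":-1},{"delta_pos":[0,0,0],"dr":[0,0,0],"fingers":-1}]'

```text
time: 17.38
tool_pos: [0.4257, -0.3593, 0.3133]
tool_rot: [3.141, 0.001, -3.055]
contact_force: [-0.6, 0.0, 1.4]
opening: 0.092
grip_force: 0.0
```

Call:
step_arm --increments '[{"delta_pos":[0,0,0],"dr":[0,0,0],"fingers":-1},{"delta_pos":[0,0,0],"dr":[0,0,0],"fingers":-1},{"delta_pos":[0,0,0],"dr":[0,0,0],"fingers":-1},{"delta_pos":[0,0,0],"dr":[0,0,0],"fingers":-1},{"delta_pos":[0,0,0],"dr":[0,0,0],"fingers":-1}]'

```text
time: 18.0
tool_pos: [0.4257, -0.3593, 0.3134]
tool_rot: [3.141, 0.001, -3.055]
contact_force: [-0.3, -0.2, -0.3]
opening: 0.0918
grip_force: 0.0
```

Run:
```python
from h import *
a=np.load("s1.npy").astype(int);im,K,T=snap("scene");d=np.abs(im.astype(int)-a).max(2)[220:330,90:220]
b,_,_=snap("scene");d2=np.abs(b.astype(int)-im).max(2)[220:330,90:220]
print((d>40).sum(),(d2>40).sum(),robot.observe()["time"],robot.observe()["contact_force"])
for z in(.06,.215):print(proj(K,T,[.526,-.352,z]))
cv2.imwrite("pics/f.png",cv2.resize(im[:,:,::-1],(800,600)))
```

```text
16 0 18.1 [ 0.7521261  -0.58367972  0.78489226]
[153.03252762 282.39257299]
[135.0953149  253.28611189]
```

View pics/f.png

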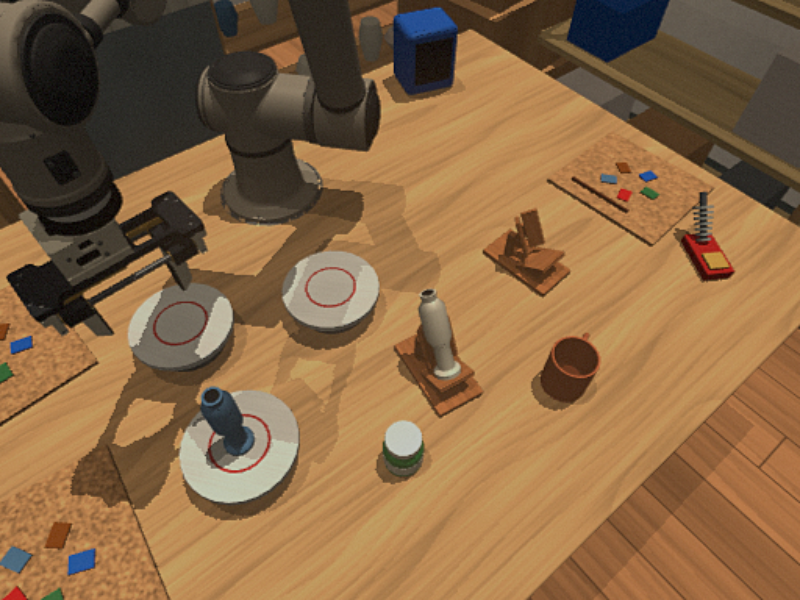

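The vase stands upright: mouth at (211,395), as predicted for plumb, and foot at (238,440) inside the ring. It is still between frames. The white vase and jar have not moved.

```bash
python3 -c "
from cell import robot
print(robot.hand_in())"
```

```text
the job is handed in; nothing more can be done
None
```

The blue vase stands upright and still inside the red ring on the wheel farthest from the base, with the arm clear and the white vase and green jar untouched; I handed the job in at about 18 s.

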